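# Snap the cake box lid shut all round

## Task

The lid is only resting on one of the two cake boxes: press down with your fingertips the four raised sections of its rim until every side has clicked shut, level with the corners. Only press: leave the box standing where it is, do not lift, tip, shove or crush it, and leave the box that is already shut and everything else on the counter alone.

Things in the scene. Friction and masses are not known exactly. Their poses are not given: they have to be found in the camera images.
- cake_box: the box to close: clear box with a white snap lid, 150 mm along its own x, 190 along y, about 1.2 kg, loose. Origin at the centre of its underside, z up. The lid has fixed 28 mm corner squares (top at 78 mm) and between them, one per side, four hinged rim sections, 28 mm wide, 4 mm thick, level with the corners when shut. All four start up
- lid_centre (a point): centre of the lid's flat middle panel (94 x 134 mm), which is sunk below the rim: this point is 74 mm above the box's underside; a raised pad in its middle is 1.5 mm higher
- press_far (a point): where to press the rim section on the box's own +x (long) side: in its top face, half-way along, 20 mm out from its hinge, 8 mm in from the lid's outer edge (so 67 mm from the box's axis when shut); moves with the section, which is 131 mm long. Its x points outward, y along the section
- rim_far (a joint): state of the section on the box's own +x (long) side, hinged at its inner edge: 0 up (outer edge 9 mm high), 0.34 rad shut. Pressed straight down at its press point it resists with about 8 N, passes a dead point at 0.17 rad, then snaps shut and stays; let go earlier, it springs back up
- press_near (a point): where to press the rim section on the box's own -x (long) side: in its top face, half-way along, 20 mm out from its hinge, 8 mm in from the lid's outer edge (so 67 mm from the box's axis when shut); moves with the section, which is 131 mm long. Its x points outward, y along the section
- rim_near (a joint): state of the section on the box's own -x (long) side, hinged at its inner edge: 0 up (outer edge 9 mm high), 0.34 rad shut. Pressed straight down at its press point it resists with about 8 N, passes a dead point at 0.17 rad, then snaps shut and stays; let go earlier, it springs back up
- press_left (a point): where to press the rim section on the box's own +y (short) side: in its top face, half-way along, 20 mm out from its hinge, 8 mm in from the lid's outer edge (so 87 mm from the box's axis when shut); moves with the section, which is 91 mm long. Its x points outward, y along the section
- rim_left (a joint): state of the section on the box's own +y (short) side, hinged at its inner edge: 0 up (outer edge 9 mm high), 0.34 rad shut. Pressed straight down at its press point it resists with about 8 N, passes a dead point at 0.17 rad, then snaps shut and stays; let go earlier, it springs back up
- press_right (a point): where to press the rim section on the box's own -y (short) side: in its top face, half-way along, 20 mm out from its hinge, 8 mm in from the lid's outer edge (so 87 mm from the box's axis when shut); moves with the section, which is 91 mm long. Its x points outward, y along the section
- rim_right (a joint): state of the section on the box's own -y (short) side, hinged at its inner edge: 0 up (outer edge 9 mm high), 0.34 rad shut. Pressed straight down at its press point it resists with about 8 N, passes a dead point at 0.17 rad, then snaps shut and stays; let go earlier, it springs back up
- shut_box: a second cake box of the same kind and size whose lid is already shut all round (rim level with the corners); loose, origin at the centre of its underside; not part of the job
- shaker: glass sugar jar with a steel cap, 36 mm across, 64 mm high, loose; origin at the centre of its underside; not part of the job
- spatula: spatula about 240 mm long lying beyond the boxes, loose; origin on its underside; not part of the job
- cups: stack of nested paper cups, 72 mm across, 102 mm high, loose; origin at the centre of its underside; not part of the job
- jug: white plastic milk jug, 100 x 100 mm, 220 mm high, loose; origin at the centre of its underside; not part of the job
- tape: roll of pale paper tape lying flat, 90 mm across, 25 mm high, loose; origin at the centre of its underside; not part of the job
- pack0: wrapped cake slice, 106 x 86 mm, 45 mm high, loose; origin at the centre of its underside; not part of the job
- pack1: second wrapped cake slice, same size, loose; origin at the centre of its underside; not part of the job
Things that resemble listed ones, but are neither listed nor needed, are in the scene too. Leave any orange or pink look-alike of the cake_box alone.

How it is judged:
By the outcome, as a careful person would: the job done as asked, in the order asked, and still so for the second after the job is handed in, with the robot touching nothing.
It also fails if it takes over 54 s, if anything falls off the work surface, if the arm or the gripper's body presses on something with over 40 N, if the wrist force passes 120 N, or if a joint passes its speed limit or range.

## Robot

A 6-joint arm with a two-finger parallel gripper is mounted at the origin on the work surface. World frame = base frame: x ahead of the robot, y to its left, z up, the work surface at z = 0. Lengths are in mm, angles in rad, forces in N, time in s.
With the tool pointing down it reaches from about 350 to 875 mm from the base axis. Payload 4.2 kg.
Tool frame: the origin (TCP) lies midway between the tips of the shut fingers; the grasp point (between the pads) lies 19 mm behind it (arm.grip_depth is the distance from the TCP to the grasp point, in mm); z points along the fingers, x is the direction in which the jaws open and shut, and the axes are right-handed (so a half turn about z gives the same grasp; the last joint's range is limited). The gripper opens to 85 mm and grips with 20 to 120 N. Pads are 22 mm wide; open, the fingers measure 114 mm over their backs; the gripper's body (76 mm by 85 mm) begins 54 mm behind the grasp point. The pads swing forward as they close: fully open they stand 13 mm farther back than shut.
Start: joints at [-0.866, 0.385, 0.008, 0, -1.194, -0.259], TCP at [269.499, -563.888, 231.312] pointing down, gripper open.
Joint ranges: [-3.14, 3.14], [-1.21, 2.06], [-1.07, 1.41], [-3.16, 2.05], [-2.99, -0.16], [-3.1, 3.1]. Speed limits (rad/s): [2.79, 2.79, 3.14, 3.14, 3.14, 3.14].

## Interface

Orientations are given as a unit quaternion [x, y, z, w].
In Python, from bench import arm, eyes, find_in, silhouettes gives the robot as it stands. The module is installed in compiled form; this text tells all that it offers.
- The arm moves only by the tool play_rows, never from a script. Its arguments are lists of equal length, an entry for each row: "offset": the shift along the world's x, y, z in mm, a list of three; "turn": the turn about the world's z in rad. In form: {"offset": [[x, y, z], ...], "turn": [turn, ...]}. A call has 1 to 12 rows; each row shifts and turns the pose as measured when the row begins; what a row does not reach is not made up. A row lasts 1/10 s, in which the tool goes at most 50 mm and 8.59 degrees, less where a joint would pass 70% of its speed; a pose out of reach is approached as far as the arm can. A call is refused whole if a number of a shift passes 50 or a number of a turn 0.15, either way. A call with a gripper value outside its range is refused whole. "grip" is the gripper's target within -1 to 1 (fully open at 1, half-way at 0, shut at -1), set as the call begins (left out, the last holds). The fingers move at their own pace and stop on an object; the grip force is fixed at half the most. Time passes only in rows, so rows that do not move let the fingers close. It gives the time, the measured TCP pose, the force and the opening at its end, in the units of the state.
- arm.read_state(): the state, without advancing time (a new reading comes with each control period).
- eyes.get_image(name): name is "scene" or "side" or "wrist"; returns (picture, depth): 400x640x3 uint8, red, green, blue; 400x640 float32, mm along the optical axis (not along the pixel's ray), 0 where there is no reading.
- eyes.camera_params(name): a dict with "camera_matrix" (3x3 intrinsics, pixels), "camera_from_world" (4x4, takes a point from world to camera coordinates). Camera axes: x right, y down, z forward; pixel columns grow to the right and rows downward; lengths in mm; the calibration is good to about 2 mm. A picture is of the moment at which its call begins: read the wrist's pose just before it. camera_params takes no time and is no camera call; for the wrist camera it gives the pose at the moment of the call.
- arm.job_done(): hands the job in, once; it reports no verdict.
Trained networks look in the newest picture that a camera, given by its name, has taken for a name from the list of things; names that differ only in an ending like _2 or _b are one class to them, and where a whole thing is asked for, a point or a joint stands for the part that bears it (a point fixed in the world has none). Each returns a list of dicts, best first, with "score" (0 to 1); they miss things now and then, are a little off and sometimes report something else, mostly with a low value. They report only what shows in the picture. A call takes as long as a camera call. They do not tell look-alikes from the thing itself.
- find_in(camera, query): "bbox" ([centre column, centre row, width, height] in pixels, round what is visible of it).
- silhouettes(camera, query): "mask" (400x640 bool, what is visible of it) and "bbox" ([centre column, centre row, width, height] in pixels, round what is visible of it).
The state is a dict: "clock": time; "joints": joint angles; "joint_vel": joint speeds; "joint_efforts": joint torques, N m; "position": TCP position; "ee_rot": TCP orientation; "contact_force": force on the tool from outside, world axes, zero at the start; "wrist_torque": the same for the moment, N m; "gripper_width": finger opening in mm.
Only numpy, scipy, OpenCV 4.12 (cv2) and the standard library are available. Lean on these libraries where they do the work, as an engineer would, in place of code of your own. Each camera call takes 0.05 s, during which the arm holds its last target. There are 200 camera calls.

## Working session

There is one attempt and no reset: what is moved stays moved. The work goes in short steps, Python scripts to look and compute and a tool call to move; the robot and the scene stay as the last step left them, time stands still between calls to the robot, and variables do not carry over. Pictures are saved under pics/ and viewed, on a budget of 10 in all, crops included, one or two more only if the job needs it, and the job is handed in when it is done.

Besides the shell and the picture viewer there is one more tool, called after ">>>" as name(argument=value, ...), one argument or row to a line, values as JSON. play_rows: Moves the arm, as the interface text tells. Its arguments: {"type":"object","properties":{"offset":{"type":"array","items":{"type":"array","items":{"type":"number"}}},"turn":{"type":"array","items":{"type":"number"}},"grip":{"type":"number"}},"required":["offset","turn"]}

```bash
mkdir -p pics
cat > h.py <<'E'
import numpy as np, cv2
from bench import arm, eyes, find_in, silhouettes
def cloud(cam,depth):
    p=eyes.camera_params(cam);K=np.array(p["camera_matrix"]);T=np.linalg.inv(np.array(p["camera_from_world"]))
    v,u=np.mgrid[:400,:640]
    P=np.stack([(u-K[0,2])/K[0,0]*depth,(v-K[1,2])/K[1,1]*depth,depth],-1)
    W=P@T[:3,:3].T+T[:3,3]; W[depth==0]=np.nan
    return W
def save(n,img): cv2.imwrite("pics/"+n,cv2.cvtColor(img,cv2.COLOR_RGB2BGR))
E
python3 - <<'E'
from h import *
s=arm.read_state();print(s)
for c in("scene","side"):
    im,d=eyes.get_image(c);W=cloud(c,d);save(c+"1.png",im);np.savez(c+"1.npz",im=im,W=W)
    for q in("cake_box","shut_box"):
        for r in silhouettes(c,q)[:5]:
            m=r["mask"];w=W[m];print(c,q,round(r["score"],2),np.round(r["bbox"]),np.round(np.nanmedian(w,0)),np.round(np.nanpercentile(w[:,2],[5,50,95,99])))
E
```

```text
{'clock': 0.0, 'joints': array([-8.66410275e-01,  3.85584408e-01,  6.61584047e-03, -5.21991108e-04,
       -1.19397497e+00, -2.58640891e-01]), 'joint_vel': array([-1.14462435e-04, -3.40036666e-05, -2.02095154e-05,  2.18762276e-03,
        1.43636202e-03,  3.89790567e-04]), 'joint_efforts': array([-2.98830837e-04, -3.92291164e+01,  1.88402063e+01,  4.18618083e+00,
       -4.52528868e-03,  6.57568080e-06]), 'position': array([ 269.25152975, -563.38285086,  230.19743912]), 'ee_rot': array([ 5.33405449e-01,  8.45858981e-01,  5.52720493e-04, -9.51828904e-04]), 'contact_force': array([-0.19943873,  0.39829441,  1.23187617]), 'wrist_torque': array([-0.00386037, -0.02011656, -0.01516557]), 'gripper_width': 85.11675940948211}
scene cake_box 0.73 [330. 162.  55.  38.] [ 280. -221.   69.] [ 6. 69. 83. 85.]
scene cake_box 0.61 [366. 240.  67.  60.] [547. 242.  73.] [ 9. 73. 84. 86.]
scene cake_box 0.47 [224. 177.  34.  22.] [ 659. -407.   37.] [-0. 37. 44. 46.]
scene shut_box 0.94 [284. 184.  62.  44.] [ 551. -176.   71.] [ 4. 71. 77. 79.]
scene shut_box 0.36 [366. 241.  64.  64.] [546. 242.  73.] [ 6. 73. 84. 86.]
side cake_box 0.85 [325. 352.  97.  97.] [302. 441.  78.] [21. 78. 87. 90.]
side cake_box 0.83 [283. 261.  86.  86.] [509. 227.  77.] [11. 77. 88. 90.]
side cake_box 0.56 [421. 190.  47.  64.] [ 255. -204.   76.] [16. 76. 87. 89.]
side shut_box 0.75 [344. 174.  48.  53.] [ 507. -167.   76.] [12. 76. 82. 84.]
```

Run:
```python
from h import *
a=np.load("scene1.npz")["im"];b=np.load("side1.npz")["im"]
save("both.png",cv2.resize(np.vstack([a[100:400,150:550],b[100:400,150:550]]),(800,1200))[:600])
save("b1.png",cv2.resize(a[110:350,160:480],(800,600),interpolation=cv2.INTER_CUBIC));save("b2.png",cv2.resize(b[100:400,180:580],(800,600),interpolation=cv2.INTER_CUBIC))
```

```text
(no output)
```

View pics/b1.png

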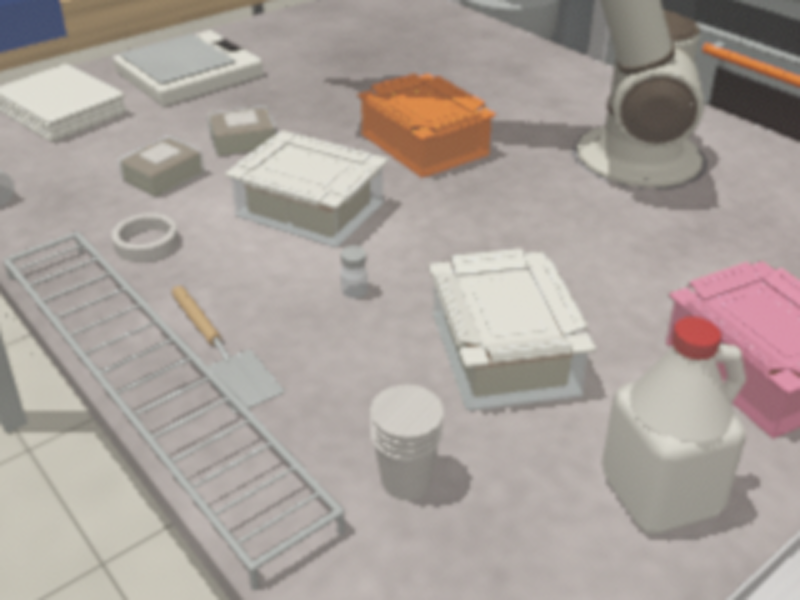

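View pics/b2.png

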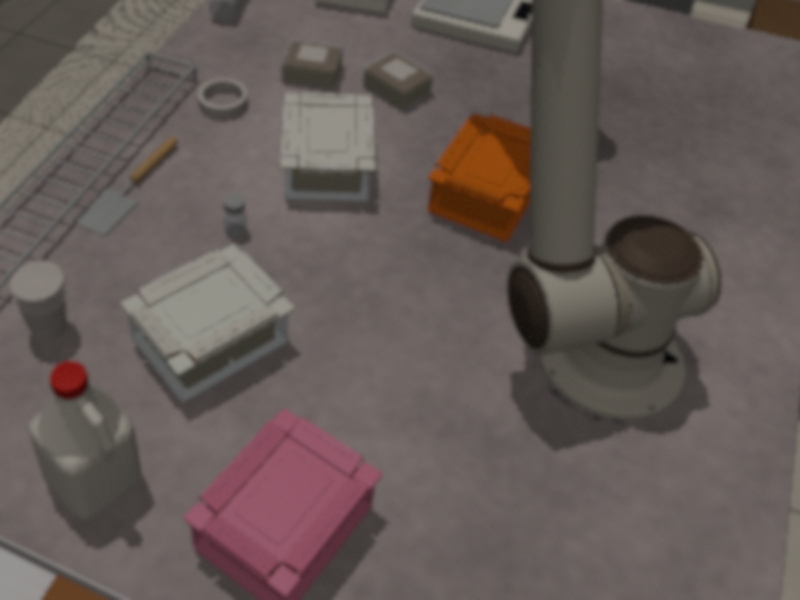

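The open white box is at b1 (510,320) / b2 (205,310) with its rim raised. The shut one is at b1 (305,170). Next I fit the open box's pose.

Run:
```python
from h import *
for c in("scene","side"):
    W=np.load(c+"1.npz")["W"];im=np.load(c+"1.npz")["im"]
    m=(abs(W[...,0]-530)<150)&(abs(W[...,1]-235)<150)&(W[...,2]>66)&(W[...,2]<95)&(np.ptp(im.astype(int),axis=2)<60)
    n,l,st,_=cv2.connectedComponentsWithStats(m.astype(np.uint8))
    k=1+np.argmax(st[1:,4]);P=W[l==k]
    print(c,len(P),cv2.minAreaRect(P[:,:2].astype(np.float32)),np.nanpercentile(P[:,2],[1,10,50,90,99]))
    for q in("shaker","cups","jug"):
        pass
p=eyes.camera_params("wrist");print(np.round(np.linalg.inv(p["camera_from_world"]),2),p["camera_matrix"])
s=arm.read_state();from scipy.spatial.transform import Rotation as R;print(R.from_quat(s["ee_rot"]).as_matrix().round(3))
for c in("scene","side"):
  W=np.load(c+"1.npz")["W"];eyes.get_image(c)
  for q in("shaker","cups","jug"):
    for r in silhouettes(c,q)[:1]: print(c,q,r["score"],np.nanmedian(W[r["mask"]],0).round())
```

```text
scene 2170 ((527.7798461914062, 209.99493408203125), (193.99163818359375, 151.02781677246094), 61.656185150146484) [67.04043648 71.99114923 76.26546997 83.87130321 86.04297253]
side 2996 ((521.3602905273438, 212.43634033203125), (191.74708557128906, 155.49478149414062), 61.3334846496582) [70.51008662 74.14456703 79.04456256 86.73007707 90.04402067]
[[-4.3000e-01  8.6000e-01  2.6000e-01  2.0193e+02]
 [ 9.0000e-01  4.1000e-01  1.3000e-01 -5.9753e+02]
 [ 0.0000e+00  2.9000e-01 -9.6000e-01  3.7430e+02]
 [ 0.0000e+00  0.0000e+00  0.0000e+00  1.0000e+00]] [[278.03416687   0.         317.61024343]
 [  0.         278.03416687 201.86251884]
 [  0.           0.           1.        ]]
[[-0.431  0.902 -0.   ]
 [ 0.902  0.431  0.001]
 [ 0.001 -0.    -1.   ]]
scene shaker 0.49 [602.   7.  35.]
scene cups 0.66 [759. 304.  90.]
scene jug 0.68 [583. 487. 119.]
side shaker 0.75 [584.   9.  42.]
side cups 0.94 [730. 302.  94.]
side jug 0.88 [527. 492. 130.]
```

Box centre is about (525, 211), with the long axis at about 61.5°. I move over it with the fingers shut, turned +36° so that tool x lies along the box's x axis.

>>> play_rows(
  offset=[
    [15,45,2],
    [15,45,2],
    [15,45,2],
    [15,45,2],
    [15,45,2],
    [15,45,0],
    [15,45,0],
    [15,45,0],
    [15,45,0],
    [15,45,0],
    [15,45,0],
    [15,45,0],
  ],
  turn=[0,0,0.05,0.05,0.05,0.07,0.07,0.07,0.07,0.07,0.07,0.07],
  grip=-1,
)

```text
clock: 1.9
position: [451.0, -8.4, 243.0]
ee_rot: [0.232, 0.973, 0.001, 0.004]
contact_force: [1.5, -0.1, -0.2]
gripper_width: 0.2
```

>>> play_rows(
  offset=[
    [14,44,0],
    [14,44,0],
    [14,44,0],
    [14,44,0],
    [14,38,0],
    [0,0,0],
    [0,0,0],
  ],
  turn=[0,0,0,0,-0.03,0,0],
)

```text
clock: 2.6
position: [523.3, 221.4, 244.1]
ee_rot: [0.242, 0.97, 0.003, 0.007]
contact_force: [-0.1, -1.0, -0.4]
gripper_width: -0.2
```

Run:
```python
from h import *
s=arm.read_state();print(s["clock"],s["position"],s["joints"],2*np.degrees(np.arctan2(s["ee_rot"][1],s["ee_rot"][0])))
im,d=eyes.get_image("wrist");W=cloud("wrist",d);np.savez("w1.npz",im=im,W=W);save("w1.png",im)
m=(abs(W[...,0]-525)<130)&(abs(W[...,1]-211)<130)&(W[...,2]>65)&(W[...,2]<100)
n,l,st,_=cv2.connectedComponentsWithStats(m.astype(np.uint8));k=1+np.argmax(st[1:,4]);P=W[l==k]
r=cv2.minAreaRect(P[:,:2].astype(np.float32));print(len(P),r,np.percentile(P[:,2],[1,10,50,90,99]))
```

```text
2.6 [523.26654613 221.44236056 244.05462783] [ 0.68942067  0.27233944 -0.12734156  0.00799718 -1.15898523 -1.18182262] 151.96830631179623
21695 ((521.7218017578125, 207.988525390625), (189.9984130859375, 152.49172973632812), 61.00334548950195) [73.29309587 74.48246742 78.40211851 86.03783981 87.88246244]
```

View pics/w1.png

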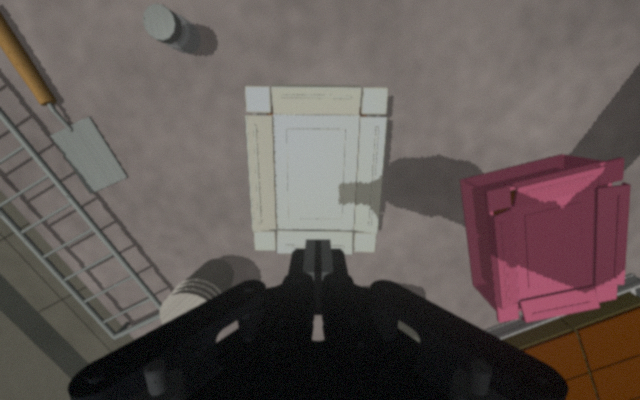

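The wrist view shows the box at (317,170) with all four sections up, and the fit gives 190x152 mm at (521.7, 208), 61°. First press is the +y side, at (564, 284).

>>> play_rows(
  offset=[
    [20,31,-40],
    [21,32,-45],
    [0,0,-45],
    [0,0,-15],
    [0,0,0],
    [0,0,0],
  ],
  turn=[0,0,0,0,0,0],
)

```text
clock: 3.25
position: [562.4, 273.4, 107.0]
ee_rot: [0.246, 0.969, 0.006, 0.01]
contact_force: [0.1, 0.1, 0.4]
gripper_width: 0.1
```

>>> play_rows(
  offset=[
    [1.5,10.5,-8],
    [0,0,-5],
    [0,0,0],
  ],
  turn=[0,0,0],
)

```text
clock: 3.55
position: [565.8, 284.6, 97.8]
ee_rot: [0.246, 0.969, 0.009, 0.012]
contact_force: [-0.7, -0.3, -0.6]
gripper_width: 0.2
```

>>> play_rows(
  offset=[
    [-1,-1,-5],
    [0,0,-4],
    [0,0,-3],
    [0,0,-2],
    [0,0,-2],
  ],
  turn=[0,0,0,0,0],
)

```text
clock: 4.05
position: [566.1, 285.1, 84.7]
ee_rot: [0.246, 0.969, 0.011, 0.014]
contact_force: [-2.3, 0.9, 4.9]
gripper_width: 0.3
```

>>> play_rows(
  offset=[
    [0,0,-2],
    [0,0,-2],
    [0,0,-2],
    [0,0,-2],
  ],
  turn=[0,0,0,0],
)

```text
clock: 4.45
position: [566.4, 285.5, 78.0]
ee_rot: [0.245, 0.969, 0.012, 0.015]
contact_force: [-6.9, -0.5, 19.0]
gripper_width: 0.2
```

>>> play_rows(
  offset=[
    [0,0,8],
    [0,0,20],
    [-30,-40,25],
    [-35,-40,0],
    [0,0,0],
  ],
  turn=[0,0,0,0,0],
)

```text
clock: 4.95
position: [500.4, 205.9, 125.1]
ee_rot: [0.245, 0.969, 0.008, 0.012]
contact_force: [0.5, 0.4, -0.0]
gripper_width: 0.0
```

```bash
cat > chk.py <<'E'
from h import *
import sys
s=arm.read_state();print(s["clock"],s["position"].round(1),s["ee_rot"].round(4),s["contact_force"].round(1))
im,d=eyes.get_image("wrist");W=cloud("wrist",d);save(sys.argv[1]+".png",im)
m=(abs(W[...,0]-522)<110)&(abs(W[...,1]-208)<110)&(W[...,2]>65)&(W[...,2]<95)
n,l,st,_=cv2.connectedComponentsWithStats(m.astype(np.uint8));k=1+np.argmax(st[1:,4]);P=W[l==k]
print(cv2.minAreaRect(P[:,:2].astype(np.float32)))
a=np.radians(-29);u=np.array([np.cos(a),np.sin(a)]);v=np.array([-u[1],u[0]])
for c in("wrist","scene","side"):
    if c!="wrist": im,d=eyes.get_image(c);W=cloud(c,d);save(sys.argv[1]+c+".png",im)
    x=(W[...,:2]-[521.7,208])@u;y=(W[...,:2]-[521.7,208])@v;z=W[...,2]
    ok=(z>70)&(z<95)
    f=lambda A:"%.1f(%d)"%(np.median(z[A&ok]) if (A&ok).any() else -1,(A&ok).sum())
    print(c,"panel",f((abs(x)<35)&(abs(y)<55)),"corners",[f((abs(x-i*61)<8)&(abs(y-j*81)<8)) for i in(1,-1) for j in(1,-1)],
    "+x",f((abs(x-69)<4)&(abs(y)<55)),"-x",f((abs(x+69)<4)&(abs(y)<55)),"+y",f((abs(y-89)<4)&(abs(x)<38)),"-y",f((abs(y+89)<4)&(abs(x)<38)))
E
python3 chk.py w2
```

```text
4.95 [500.4 205.9 125.1] [0.2453 0.9693 0.0076 0.0118] [ 0.5  0.4 -0. ]
((514.5685424804688, 192.6795654296875), (145.41033935546875, 150.28909301757812), 61.871490478515625)
wrist panel 77.8(9562) corners ['81.4(55)', '80.2(558)', '-1.0(0)', '79.8(590)'] +x 88.2(1760) -x 88.4(1073) +y 81.3(88) -y 86.3(900)
scene panel 73.7(531) corners ['76.1(23)', '76.2(15)', '75.9(23)', '75.7(12)'] +x 83.7(56) -x 84.3(43) +y 76.9(50) -y 84.7(19)
side panel 76.4(734) corners ['79.1(27)', '-1.0(0)', '79.2(28)', '79.3(27)'] +x 86.8(60) -x 86.6(86) +y 79.2(69) -y 86.4(20)
```

+y is level with its corners and the other three are still up. Next is -x at (463, 240.5).

>>> play_rows(
  offset=[
    [-18,17,0],
    [-18,17,-10],
    [0,0,-15],
    [0,0,0],
  ],
  turn=[0,0,0,0],
)

```text
clock: 5.5
position: [475.5, 252.1, 102.5]
ee_rot: [0.244, 0.97, 0.014, 0.018]
contact_force: [0.1, 0.6, 0.1]
gripper_width: 0.0
```

>>> play_rows(
  offset=[
    [-12,-11,0],
    [0,0,-5],
    [0,0,0],
  ],
  turn=[0,0,0],
)

```text
clock: 5.8
position: [466.6, 244.2, 97.8]
ee_rot: [0.243, 0.97, 0.015, 0.019]
contact_force: [-0.1, -0.6, -0.0]
gripper_width: -0.0
```

>>> play_rows(
  offset=[
    [-3,-3,-5],
    [-1,-1,-4],
    [0,0,-3],
    [0,0,-2],
    [0,0,-2],
  ],
  turn=[0,0,0,0,0],
)

```text
clock: 6.3
position: [465.6, 242.0, 83.2]
ee_rot: [0.242, 0.97, 0.017, 0.021]
contact_force: [-0.6, -0.3, 3.2]
gripper_width: 0.2
```

>>> play_rows(
  offset=[
    [0,0,-2],
    [0,0,-2],
    [0,0,-2],
    [0,0,-1],
  ],
  turn=[0,0,0,0],
)

```text
clock: 6.7
position: [466.0, 242.2, 78.1]
ee_rot: [0.242, 0.97, 0.016, 0.021]
contact_force: [-4.7, -0.3, 11.7]
gripper_width: 0.1
```

>>> play_rows(
  offset=[
    [0,0,-1.5],
    [0,0,-1.5],
  ],
  turn=[0,0],
)

```text
clock: 6.9
position: [466.0, 242.2, 78.1]
ee_rot: [0.241, 0.97, 0.016, 0.022]
contact_force: [-4.6, -0.4, 13.5]
gripper_width: 0.1
```

>>> play_rows(
  offset=[
    [0,0,8],
    [0,0,20],
    [5,-35,5],
    [5,-40,0],
    [4,-35,0],
    [0,0,0],
  ],
  turn=[0,0,0,0,0,0],
)

```text
clock: 7.5
position: [480.9, 130.5, 112.8]
ee_rot: [0.239, 0.971, 0.017, 0.023]
contact_force: [-0.5, -0.3, 0.5]
gripper_width: 0.0
```

```bash
python3 chk.py w3
```

```text
7.5 [480.9 130.5 112.8] [0.2392 0.9706 0.0169 0.0229] [-0.5 -0.3  0.5]
((490.9139404296875, 151.21070861816406), (58.892208099365234, 150.65150451660156), 61.95840072631836)
wrist panel 75.7(769) corners ['-1.0(0)', '78.9(457)', '-1.0(0)', '78.9(487)'] +x 86.8(299) -x 79.1(278) +y -1.0(0) -y 86.0(1768)
scene panel 73.8(540) corners ['76.9(24)', '76.8(16)', '76.6(20)', '76.4(16)'] +x 83.7(55) -x 76.2(49) +y 76.7(44) -y 84.5(24)
side panel 76.2(776) corners ['78.5(24)', '78.7(22)', '79.2(30)', '79.3(22)'] +x 87.0(79) -x 79.2(102) +y 79.2(65) -y 86.9(40)
```

>>> play_rows(
  offset=[
    [-1,1,-15],
    [0,0,-5],
    [0,0,-4],
    [0,0,-3],
    [0,0,-2],
    [0,0,0],
  ],
  turn=[0,0,0,0,0,0],
)

```text
clock: 8.25
position: [482.7, 139.2, 85.5]
ee_rot: [0.233, 0.972, 0.018, 0.025]
contact_force: [-1.5, -0.9, 6.3]
gripper_width: 0.1
```

>>> play_rows(
  offset=[
    [0,0,8],
    [-4,-7,0],
    [0,0,0],
  ],
  turn=[0,0,0],
)

```text
clock: 8.55
position: [478.6, 132.6, 94.4]
ee_rot: [0.233, 0.972, 0.019, 0.026]
contact_force: [-0.2, -0.5, -1.1]
gripper_width: -0.0
```

>>> play_rows(
  offset=[
    [0,0,-4],
    [0,0,-4],
    [0,0,-3],
    [0,0,-2],
    [0,0,-2],
    [0,0,-2],
    [0,0,-1],
  ],
  turn=[0,0,0,0,0,0,0],
)

```text
clock: 9.25
position: [478.0, 131.3, 77.8]
ee_rot: [0.232, 0.972, 0.017, 0.025]
contact_force: [-6.7, -0.5, 13.3]
gripper_width: -0.1
```

>>> play_rows(
  offset=[
    [0,0,-1.5],
    [0,0,8],
    [0,0,20],
    [30,15,5],
    [37,15,0],
    [35,14,0],
    [0,0,0],
    [0,0,0],
  ],
  turn=[0,0,0,0,0,0,0,0],
)

```text
clock: 10.05
position: [582.9, 177.2, 112.0]
ee_rot: [0.232, 0.972, 0.017, 0.025]
contact_force: [0.1, -0.3, -0.0]
gripper_width: 0.2
```

```bash
python3 chk.py w4
```

```text
10.05 [582.9 177.2 112. ] [0.2316 0.9723 0.0171 0.0255] [ 0.1 -0.3 -0. ]
((519.9859008789062, 203.72442626953125), (178.34971618652344, 151.80677795410156), 60.8848876953125)
wrist panel 76.2(14586) corners ['78.8(105)', '78.8(796)', '78.8(138)', '78.8(844)'] +x 86.7(1170) -x 79.1(1680) +y 79.2(65) -y 78.8(2037)
scene panel 73.7(534) corners ['76.4(21)', '76.5(4)', '76.1(21)', '76.1(14)'] +x 83.3(42) -x 75.8(48) +y 76.8(54) -y 75.7(17)
side panel 76.4(781) corners ['79.0(27)', '78.4(19)', '79.2(28)', '79.1(28)'] +x 86.3(79) -x 79.5(100) +y 79.3(71) -y 78.9(47)
```

Three sides are shut. The last one is +x.

>>> play_rows(
  offset=[
    [-2,-1,-12],
    [0,0,-5],
    [0,0,0],
  ],
  turn=[0,0,0],
)

```text
clock: 10.5
position: [577.6, 174.7, 94.3]
ee_rot: [0.231, 0.972, 0.017, 0.025]
contact_force: [-0.9, -1.0, -0.1]
gripper_width: -0.1
```

>>> play_rows(
  offset=[
    [2,0,-4],
    [0,0,-4],
    [0,0,-3],
    [0,0,-2],
    [0,0,-2],
    [0,0,-2],
    [0,0,-1],
  ],
  turn=[0,0,0,0,0,0,0],
)

```text
clock: 11.2
position: [581.1, 174.3, 78.2]
ee_rot: [0.23, 0.973, 0.017, 0.027]
contact_force: [-3.5, -0.0, 12.9]
gripper_width: 0.2
```

>>> play_rows(
  offset=[
    [0,0,-2],
    [0,0,8],
    [0,0,20],
    [-5,-5,40],
    [-20,0,50],
    [-30,0,30],
    [0,0,0],
    [0,0,0],
  ],
  turn=[0,0,0,0,0,0,0,0],
)

```text
clock: 12.0
position: [524.0, 169.5, 227.7]
ee_rot: [0.23, 0.973, 0.017, 0.026]
contact_force: [0.5, -0.0, -1.0]
gripper_width: 0.0
```

```bash
python3 chk.py w5
```

```text
12.0 [524.  169.5 227.7] [0.2302 0.9727 0.0168 0.0258] [ 0.5 -0.  -1. ]
((522.3380737304688, 208.3886260986328), (189.0214080810547, 150.15968322753906), 60.958309173583984)
wrist panel 76.0(5230) corners ['78.6(78)', '78.7(247)', '78.6(90)', '78.7(255)'] +x 78.9(625) -x 79.0(650) +y 79.0(70) -y 78.8(627)
scene panel 73.6(538) corners ['76.8(23)', '76.6(16)', '76.6(19)', '75.8(14)'] +x 77.0(58) -x 76.5(48) +y 76.8(53) -y 75.8(24)
side panel 76.3(779) corners ['79.1(26)', '78.5(24)', '78.8(30)', '78.8(28)'] +x 78.5(71) -x 79.2(101) +y 78.8(66) -y 79.1(48)
```

View pics/w5.png

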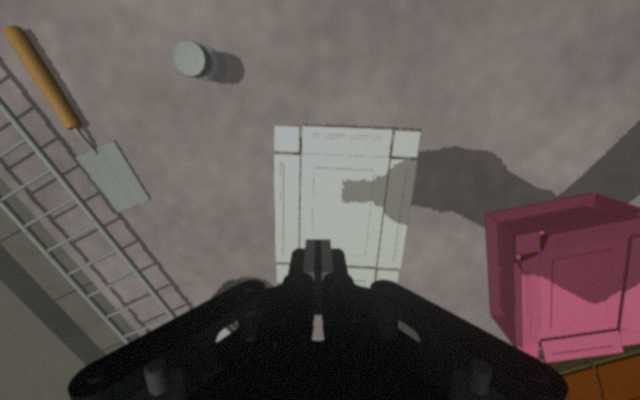

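The wrist view shows the lid at (345,200) flat all round, with the other things where they were and the box still at (522, 208), 61°. I hand the job in.

```bash
python3 -c "
from bench import arm
print(arm.job_done(), arm.read_state()['clock'])"
```

```text
the job is handed in; nothing more can be done
the job is handed in; nothing more can be done
```

I pressed all four raised rim sections of the white cake box shut with the closed fingertips, in the order +y, -x, -y, +x, and handed the job in just after 12 s.

- **Rim:** in the last check all three cameras put every side within about 1 mm of the corners; the wrist camera read 78.8–79.0 mm for the sides and 78.6–78.7 mm for the corners. The scene camera reads about 2 mm lower overall, within the stated calibration error.
- **Box position:** the box still fits at (522, 208) mm, 61°, within 1 mm of where it started.
- **Forces:** the highest reading was about 19 N, taken at the ends of move calls only.
- **Things that went slightly off:** the tool tilted by about 3° while working. The first press on the -y side landed about 8 mm too far inward, so I lifted off and pressed again in the right place.
- **Other things:** the robot touched only the lid. The last wrist picture shows nothing out of place near the box, but I did not measure the shut box or the other items again.

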